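# Find the concealed release of an irrigation controller and open its battery hatch

## Task

The battery hatch of the grey irrigation controller lying on the potting bench is locked by a concealed catch: feel across the flat panel in front of the hatch for the one flush, recessed pad that gives, and press it in lightly (without leaning hard on the plastic) until the hatch pops ajar. Then, with the outside of the fingers, push the raised hatch up and over until it leans back fully open by itself, and move away. Grip nothing, and leave the pots, tools and fittings standing around and on the controller where they are.

Things in the scene. Friction and masses are not known exactly. Their poses are not given: they have to be found in the camera images.
- controller: Grey plastic box lying flat, fixed to the bench; its top face is 70 mm above the bench. Origin at bench level; in its own frame (x from the robot's side to the far side, z up) it spans x -105 to 105, y -210 to 140, z 0 to 70 mm. The hatch lies in the middle of the top, the panel strip in front of it. Its plastic cracks if pushed with over 80 N.
- panel (a point): Middle of the flat panel strip's top face (controller frame: x -63, y 0, z 70 mm; same axes). The strip is 64 mm (x) by 260 mm (y), five bays centred at y -104, -52, 0, 52, 104 mm. Four are blank and rigid; one, a different one each time, holds the release pad: 52 (x) by 44 mm (y), same plastic, centred in its bay, top 1.5 mm below the panel, in an opening of 54 by 46 mm.
- release (a joint): Travel of the release pad, m: 0 at rest, 0.006 fully pressed (straight down). Its spring pushes back with 1.5 N at first and about 5 N fully down, and returns it when let go. The catch frees the hatch at about 0.004.
- hatch (a joint): Opening angle of the hatch, rad: 0 shut and locked (flush with the top face). When the catch is freed a spring ejector lifts it to about 1.05, where it rests ajar; pushed past upright (1.57) it falls back onto its stop at 1.85 and stays; let go before that it falls back to ajar.
- hatch_edge (a point): Middle of the free edge of the hatch, on the side towards the robot. The hatch is a plate 83 mm (from hinge to free edge) by 150 mm (y), 4 mm thick, about 80 g, easily swung with under 2 N.
- hatch_hinge (a point): Middle of the hatch's hinge axis, along the controller's far side: at x +68 mm, y 0, z 68 mm in the controller's frame; the axis runs along its y. A small hook hangs 16 mm below the hatch near its free edge at y +55 mm; the middle of the underside is plain.
- coupling: Loose brass hose coupling, 32 mm across, 34 mm tall, standing on the controller; leave it. Origin at the centre of its foot.
- black_pot: Loose black plastic pot, 100 mm across, 100 mm tall; leave it. Origin at the centre of its foot.
- clay_pot: Loose clay pot, 90 mm across, 80 mm tall; leave it. Origin at the centre of its foot.
- jar: Loose jar with a lid, 64 mm across, 85 mm tall; leave it. Origin at the centre of its foot.
- trowel: Loose wooden-handled hand tool 260 mm long, lying on the bench; leave it. Its x axis runs along it.
- nozzle: Loose black spray nozzle, 40 mm across, 62 mm tall, standing beside the controller; leave it. Origin at the centre of its foot.
- dibber: Loose upright wooden dibber, 26 mm thick with a 34 mm head, 120 mm tall; leave it. Origin at the centre of its foot.

How it is judged:
By the outcome, as a careful person would: the job done as asked, in the order asked, and still so for the second after the job is handed in, with the robot touching nothing.
It also fails if it takes over 51 s, if anything falls off the work surface, if the arm or the gripper's body presses on something with over 40 N, if the wrist force passes 120 N, or if a joint passes its speed limit or range.

## Robot

A 6-joint arm with a two-finger parallel gripper is mounted at the origin on the work surface. World frame = base frame: x ahead of the robot, y to its left, z up, the work surface at z = 0. Lengths are in m, angles in rad, forces in N, time in s.
With the tool pointing down it reaches from about 0.225 to 0.875 m from the base axis. Payload 3.4 kg.
Tool frame: the origin (TCP) lies between the finger pads; the fingertips stand 11 mm ahead of it and the grasp point (between the pads) lies 8 mm behind it (tips_ahead is the distance from the TCP to the fingertips, in m); z points along the fingers, x is the direction in which the jaws open and shut, and the axes are right-handed (so a half turn about z gives the same grasp; the last joint's range is limited). The gripper opens to 85 mm and grips with 20 to 120 N. Pads are 22 mm wide; open, the fingers measure 114 mm over their backs; the gripper's body (76 mm by 85 mm) begins 54 mm behind the grasp point. The pads swing forward as they close: fully open they stand 13 mm farther back than shut.
Start: joints at [-1.246, 0.276, 1.505, -0, 1.361, -0.121], TCP at [0.248, -0.519, 0.242] pointing down, gripper open.
Joint ranges: [-2.89, 2.89], [-0.75, 2.08], [0.22, 2.7], [-1.18, 4.32], [0.11, 2.71], [-2.7, 2.7]. Speed limits (rad/s): [2.57, 2.57, 3.14, 3.14, 3.14, 3.14].

## Interface

Orientations are given as a unit quaternion [w, x, y, z].
In Python, from rig import get_state, get_image, sign_off, masks_of, tips_ahead gives the robot as it stands.
- The arm moves only by the tool play_rows, never from a script. Its argument "series" is a list of rows, each an object of numbers: "fingers": the closure, from -1 (fully open) to 1 (shut); "dx", "dy", "dz": the shift along the world's x, y, z in mm; "turn": the turn about the world's z in rad. A call has 1 to 20 rows; each row shifts and turns the pose as measured when the row begins; what a row does not reach is not made up. A row lasts 1/12 s, in which the tool goes at most 41.7 mm and 7.16 degrees, less where a joint would pass 70% of its speed; a pose out of reach is approached as far as the arm can. A call with a gripper value outside its range is refused whole. The fingers move at their own pace and stop on an object; "squeeze" is the grip in N (left out, the last holds). Time passes only in rows, so rows that do not move let the fingers close. It gives the time, the measured TCP pose, the force and the opening at its end, in the units of the state.
- get_state(): the state, without advancing time (a new reading comes with each control period).
- get_image(name): name is "scene" or "top" or "wrist"; returns a dict with "pixels" (384x512x3 uint8, red, green, blue), "vfov" (degrees; the focal length in pixels is half the picture's height over the tangent of half this angle, whatever the lens; pixels are square), "cx", "cy" (the principal point, pixels), "rvec" (rotation vector, rad) and "tvec" (3), from world to camera coordinates, as OpenCV has them; the wrist camera has in their place "hand_eye" (4x4, takes a point from camera to tool coordinates, whose origin is the TCP and whose axes are the tool frame's). Camera axes: x right, y down, z forward; pixel columns grow to the right and rows downward; lengths in m; the calibration is good to about 2 mm. The wrist camera is an equidistant fisheye: a pixel r from the principal point sees the ray r / f radians off the axis. A picture is of the moment at which its call begins: read the wrist's pose just before it. There is no depth.
- sign_off(): hands the job in, once; it reports no verdict.
Trained networks look in a picture, given as the dict that the camera call returned (one of the last four; its "shot" number tells which), for a name from the list of things; names that differ only in an ending like _2 or _b are one class to them, and where a whole thing is asked for, a point or a joint stands for the part that bears it (a point fixed in the world has none). Each returns a list of dicts, best first, with "p" (0 to 1); they miss things now and then, are a little off and sometimes report something else, mostly with a low value. They report only what shows in the picture. A call takes as long as a camera call.
- masks_of(picture, label): "region" (384x512 bool, what is visible of it) and "xy" ([column, row] in pixels, amid what is visible of it).
The state is a dict: "clock": time; "qpos": joint angles; "qd": joint speeds; "effort": joint torques, N m; "position": TCP position; "ee_rot": TCP orientation; "contact_force": force on the tool from outside, world axes, zero at the start; "moment": the same for the moment, N m; "width": finger opening in m.
Only numpy, scipy, OpenCV 4.12 (cv2) and the standard library are available. Lean on these libraries where they do the work, as an engineer would, in place of code of your own. Each camera call takes 0.05 s, during which the arm holds its last target. There are 200 camera calls.

## Working session

There is one attempt and no reset: what is moved stays moved. The work goes in short steps, Python scripts to look and compute and a tool call to move; the robot and the scene stay as the last step left them, time stands still between calls to the robot, and variables do not carry over. Pictures are saved under pics/ and viewed, about 8 in all and at most 12, crops included, and the job is handed in when it is done.

Besides the shell and the picture viewer there is one more tool, called after "Call:" by a JSON object that holds its "api" and its "payload". play_rows: Moves the arm, as the interface text tells. Its arguments: {"type":"object","properties":{"series":{"type":"array"},"squeeze":{"type":"number"}},"required":["series"]}

```bash
mkdir -p pics; cat > h.py <<'E'
import numpy as np, cv2
from rig import *
def K(p):
    f=p["pixels"].shape[0]/2/np.tan(np.radians(p["vfov"])/2)
    return np.array([[f,0,p["cx"]],[0,f,p["cy"]],[0,0,1]])
def ray(p,uv):
    R=cv2.Rodrigues(np.array(p["rvec"],float))[0];t=np.array(p["tvec"],float)
    return -R.T@t, R.T@np.linalg.inv(K(p))@[uv[0],uv[1],1]
def atz(p,uv,z):
    c,d=ray(p,uv);return c+d*(z-c[2])/d[2]
def proj(p,X):
    return cv2.projectPoints(np.array(X,float).reshape(-1,3),np.array(p["rvec"],float),np.array(p["tvec"],float),K(p),None)[0][:,0]
def save(p,n,s=1.5):
    cv2.imwrite("pics/"+n+".png",cv2.resize(p["pixels"][:,:,::-1],None,fx=s,fy=s,interpolation=cv2.INTER_CUBIC))
E
python3 - <<'E'
from h import *
a=get_image("top");b=get_image("scene")
save(a,"top1");save(b,"scene1")
for n in ["controller","panel","hatch","hatch_edge","release","coupling","black_pot","clay_pot","jar","nozzle","dibber","trowel"]:
    for nm,p in (("top",a),("scene",b)):
        for m in masks_of(p,n)[:1]:
            print(n,nm,round(m["p"],2),np.round(m["xy"]),m["region"].sum(),np.round(atz(p,m["xy"],0.07 if n in("controller","panel","hatch","hatch_edge","release","coupling") else 0.04),3))
    
m=masks_of(a,"controller")[0]["region"].astype(np.uint8)
print(cv2.boxPoints(cv2.minAreaRect(cv2.findNonZero(m))))
for q in cv2.boxPoints(cv2.minAreaRect(cv2.findNonZero(m))): print(atz(a,q,.07).round(3))
print(a["vfov"],np.round(ray(a,(256,192))[0],3),tips_ahead if not callable(tips_ahead) else tips_ahead()); s=get_state();print(s)
E
```

```text
controller top 0.86 [274. 200.] 6901 [ 0.589 -0.081  0.07 ]
controller scene 0.58 [230. 213.] 9603 [ 0.621 -0.116  0.07 ]
panel top 0.77 [274. 198.] 6942 [ 0.595 -0.083  0.07 ]
panel scene 0.59 [230. 211.] 9822 [ 0.616 -0.112  0.07 ]
hatch top 0.83 [260. 201.] 1452 [ 0.585 -0.042  0.07 ]
hatch scene 0.9 [243. 191.] 1652 [ 0.594 -0.048  0.07 ]
hatch_edge top 0.78 [259. 198.] 1499 [ 0.594 -0.038  0.07 ]
hatch_edge scene 0.67 [242. 186.] 1647 [ 0.581 -0.04   0.07 ]
release scene 0.81 [244. 148.] 242 [0.494 0.049 0.07 ]
coupling scene 0.55 [193. 231.] 196 [ 0.599 -0.212  0.07 ]
black_pot top 0.58 [166. 229.] 1021 [0.502 0.232 0.04 ]
black_pot scene 0.64 [288. 121.] 1255 [0.488 0.224 0.04 ]
clay_pot top 0.9 [239. 134.] 699 [0.791 0.023 0.04 ]
clay_pot scene 0.63 [319. 220.] 1303 [0.772 0.041 0.04 ]
jar top 0.94 [284. 141.] 434 [ 0.773 -0.112  0.04 ]
jar scene 0.85 [269. 263.] 865 [ 0.77  -0.129  0.04 ]
nozzle top 0.72 [339. 194.] 136 [ 0.613 -0.278  0.04 ]
nozzle scene 0.39 [184. 307.] 1458 [ 0.718 -0.341  0.04 ]
dibber top 0.67 [162. 184.] 148 [0.636 0.248 0.04 ]
dibber scene 0.75 [328. 
[... 359 characters left out ...]
 0.011
{'clock': 1.35, 'qpos': array([-1.24598956e+00,  2.75890943e-01,  1.50488039e+00, -1.27493725e-05,
        1.36068697e+00, -1.21001258e-01]), 'qd': array([-6.50233504e-04,  6.82118544e-04, -1.58319046e-03, -3.15156882e-04,
        2.54764178e-03,  4.23429392e-05]), 'effort': array([-7.57832095e-04, -4.16662431e+01, -2.46096146e+01, -2.11329648e-04,
        4.90869897e-04,  9.44218186e-06]), 'position': array([ 0.24793739, -0.51884812,  0.24234101]), 'ee_rot': array([ 4.72559250e-05,  8.45928326e-01, -5.33296599e-01,  4.81487000e-05]), 'contact_force': array([ 0.29772993, -0.74660777, -0.0501734 ]), 'moment': array([-0.01023345,  0.01539898,  0.01110341]), 'width': 0.08563073721377228}
```

View pics/top1.png

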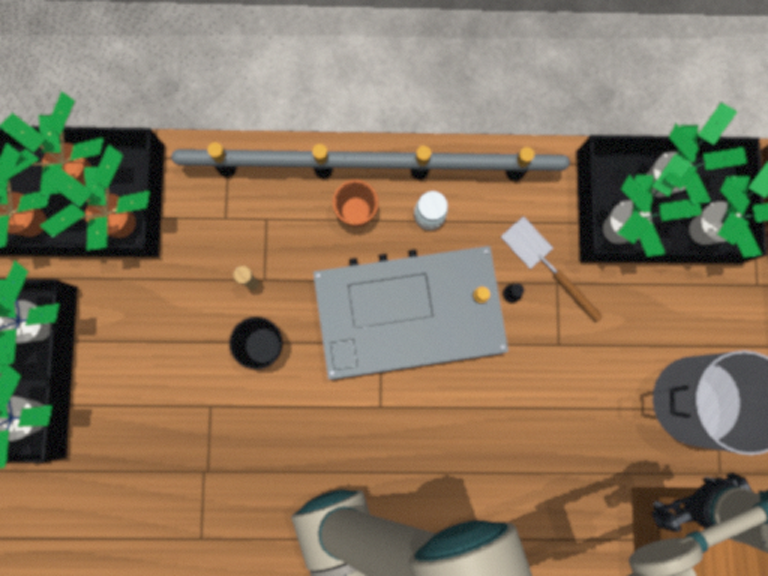

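View pics/scene1.png

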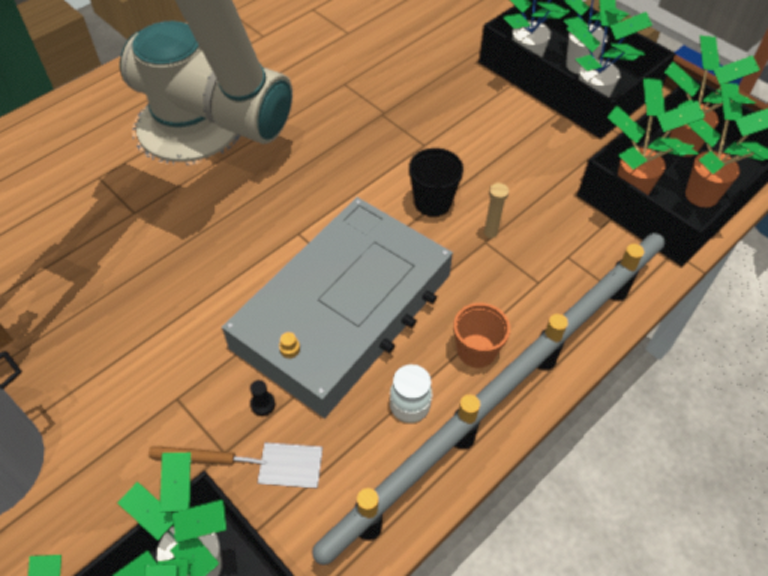

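```bash
cat >> h.py <<'E'
def fitpose():
    from scipy.optimize import least_squares
    a=get_image("top");b=get_image("scene")
    C=np.array([[105,140],[105,-210],[-105,-210],[-105,140]])/1e3
    A=np.array([[316,271],[489,249],[506,350],[330,378]])/1.5
    B=np.array([[451,256],[322,402],[227,326],[358,200]])/1.5
    def W(q,c,z=.07):
        r=np.array([[np.cos(q[2]),-np.sin(q[2])],[np.sin(q[2]),np.cos(q[2])]])
        c=np.atleast_2d(c); return np.c_[c@r.T+q[:2],np.full(len(c),z)]
    f=lambda q:np.r_[proj(a,W(q,C))-A,proj(b,W(q,C))-B].ravel()
    r=least_squares(f,[.57,-.08,.13]);return r,W,a,b
E
python3 - <<'E'
from h import *
r,W,a,b=fitpose();q=r.x
print(q.round(4),r.fun.round(1))
for n,c in dict(pad=[-.063,.104],hinge=[.068,0],edge=[-.015,0]).items(): print(n,W(q,c/np.array(1.)if 0 else c).round(4))
print("pad seen",atz(a,np.array([343,354])/1.5,.07).round(3),atz(b,np.array([363,218])/1.5,.07).round(3))
for uv in [(655,400),(690,355),(655,430)]: print("pail",atz(a,np.array(uv)/1.5,.0).round(3),atz(a,np.array(uv)/1.5,.15).round(3))
E
```

```text
[ 0.5656 -0.0454  0.1524] [-1.9 -1.7  0.7 -3.5  1.2 -0.3 -1.5 -1.3  1.2 -1.8 -0.8 -1.5 -4.4  0.5
 -0.7 -2.1]
pad [[0.4875 0.0478 0.07  ]]
hinge [[ 0.6328 -0.0351  0.07  ]]
edge [[ 0.5507 -0.0477  0.07  ]]
pad seen [0.483 0.048 0.07 ] [0.484 0.051 0.07 ]
pail [ 0.398 -0.579  0.   ] [ 0.4  -0.52  0.15]
pail [ 0.489 -0.655  0.   ] [ 0.482 -0.588  0.15 ]
pail [ 0.339 -0.576  0.   ] [ 0.347 -0.517  0.15 ]
```

Call:
{"api": "play_rows", "payload": {"series": [{"fingers":1,"dy":36,"turn":0.07},{"fingers":1,"dy":38,"turn":0.07},{"fingers":1,"dy":38,"turn":0.07},{"fingers":1,"dy":38,"turn":0.07},{"fingers":1,"dy":38,"turn":0.07},{"fingers":1,"dy":38,"turn":0.07},{"fingers":1,"dx":20,"dy":28,"turn":0.07},{"fingers":1,"dx":20,"dy":28,"turn":0.07},{"fingers":1,"dx":20,"dy":28,"turn":0.07},{"fingers":1,"dx":20,"dy":28,"turn":0.07},{"fingers":1,"dx":20,"dy":28,"turn":0.07},{"fingers":1,"dx":20,"dy":28,"turn":0.07},{"fingers":1,"dx":20,"dy":28,"turn":0.07},{"fingers":1,"dx":20,"dy":28,"turn":0.07},{"fingers":1,"dx":20,"dy":28,"turn":0.07},{"fingers":1,"dx":20,"dy":28,"turn":0.07},{"fingers":1,"dx":20,"dy":28,"turn":0.07},{"fingers":1,"dx":20,"dy":28,"turn":0.07},{"fingers":1}]}}

```text
invalid input at $.series[0]: expected keys fingers, dx, dy, dz, turn
```

Call:
{"api": "play_rows", "payload": {"series": [{"fingers":1,"dx":0,"dy":36,"dz":0,"turn":0.07},{"fingers":1,"dx":0,"dy":38,"dz":0,"turn":0.07},{"fingers":1,"dx":0,"dy":38,"dz":0,"turn":0.07},{"fingers":1,"dx":0,"dy":38,"dz":0,"turn":0.07},{"fingers":1,"dx":0,"dy":38,"dz":0,"turn":0.07},{"fingers":1,"dx":0,"dy":38,"dz":0,"turn":0.07},{"fingers":1,"dx":20,"dy":28,"dz":0,"turn":0.07},{"fingers":1,"dx":20,"dy":28,"dz":0,"turn":0.07},{"fingers":1,"dx":20,"dy":28,"dz":0,"turn":0.07},{"fingers":1,"dx":20,"dy":28,"dz":0,"turn":0.07},{"fingers":1,"dx":20,"dy":28,"dz":0,"turn":0.07},{"fingers":1,"dx":20,"dy":28,"dz":0,"turn":0.07},{"fingers":1,"dx":20,"dy":28,"dz":0,"turn":0.07},{"fingers":1,"dx":20,"dy":28,"dz":0,"turn":0.07},{"fingers":1,"dx":20,"dy":28,"dz":0,"turn":0.07},{"fingers":1,"dx":20,"dy":28,"dz":0,"turn":0.07},{"fingers":1,"dx":20,"dy":28,"dz":0,"turn":0.07},{"fingers":1,"dx":20,"dy":28,"dz":0,"turn":0.07},{"fingers":1,"dx":0,"dy":0,"dz":0,"turn":0}]}}

```text
clock: 3.03
position: [0.4931, 0.0692, 0.2437]
ee_rot: [0.001, 0.995, 0.096, 0.009]
contact_force: [0.8, -0.1, -0.6]
width: 0.0003
```

```bash
cat >> h.py <<'E'
def wrist_at(p,s,uv,z):
    from scipy.spatial.transform import Rotation as Ro
    f=K(p)[0,0]; d=np.array([uv[0]-p["cx"],uv[1]-p["cy"]],float); r=np.hypot(*d); th=r/f
    v=np.r_[d/r*np.sin(th),np.cos(th)] if r>0 else np.array([0,0,1.])
    H=np.array(p["hand_eye"]); w,x,y,zq=s["ee_rot"]; R=Ro.from_quat([x,y,zq,w]).as_matrix()
    c=R@H[:3,3]+s["position"]; v=R@H[:3,:3]@v
    return c+v*(z-c[2])/v[2]
E
python3 - <<'E'
from h import *
s=get_state();p=get_image("wrist");save(p,"w1")
np.save("w1.npy",dict(p=p,s=s),allow_pickle=True)
print(s["position"],s["ee_rot"],p["vfov"])
E
```

```text
[0.49312531 0.0692466  0.24371001] [7.82264394e-04 9.95375173e-01 9.56059780e-02 9.33544439e-03] 65.70646984690485
```

View pics/w1.png

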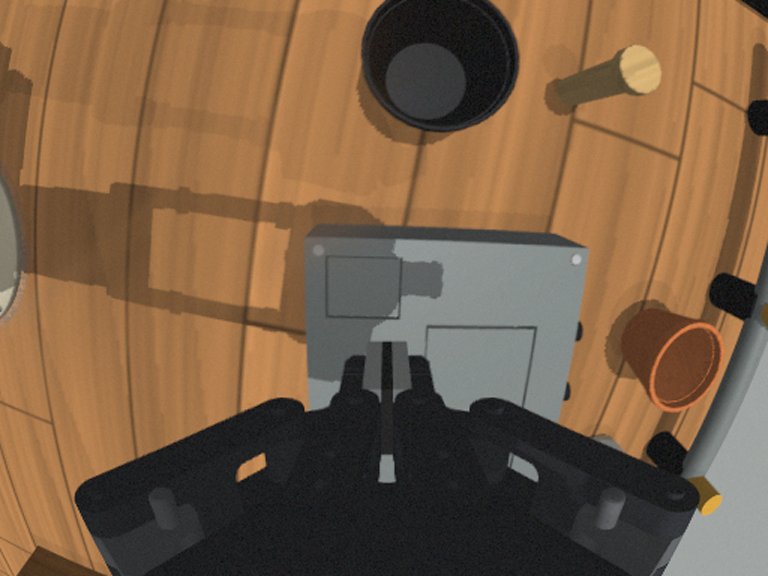

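The wrist view shows the pad outline at (326..400, 257..318) in the leftmost bay and the hatch's left side from (427,326) to (536,327).

```bash
python3 - <<'E'
from h import *
d=np.load("w1.npy",allow_pickle=True).item();p,s=d["p"],d["s"]
for n,uv in dict(p1=(326,257),p2=(400,258),p3=(400,318),p4=(326,316),hn=(427,326),hf=(536,327),cn=(305,238),cf=(588,247),dib=(640,70)).items():
    print(n,wrist_at(p,s,np.array(uv)/1.5,.07 if n!="dib" else .12).round(4))
E
```

```text
p1 [0.4543 0.0668 0.07  ]
p2 [0.5055 0.0757 0.07  ]
p3 [0.5143 0.032  0.07  ]
p4 [0.461  0.0235 0.07  ]
hn [0.5351 0.0294 0.07  ]
hf [0.619  0.0431 0.07  ]
cn [0.4375 0.0776 0.07  ]
cf [0.6434 0.112  0.07  ]
dib [0.6281 0.2381 0.12  ]
```

Call:
{"api": "play_rows", "payload": {"series": [{"fingers":1,"dx":-5,"dy":-10,"dz":-20,"turn":-0.015},{"fingers":1,"dx":-4,"dy":-10,"dz":-24,"turn":-0.013},{"fingers":1,"dx":0,"dy":0,"dz":-24,"turn":0},{"fingers":1,"dx":0,"dy":0,"dz":-24,"turn":0},{"fingers":1,"dx":0,"dy":0,"dz":-24,"turn":0},{"fingers":1,"dx":0,"dy":0,"dz":-16,"turn":0},{"fingers":1,"dx":0,"dy":0,"dz":-8,"turn":0},{"fingers":1,"dx":0,"dy":0,"dz":0,"turn":0}]}}

```text
clock: 3.75
position: [0.4783, 0.0416, 0.1009]
ee_rot: [0.004, 0.997, 0.077, 0.009]
contact_force: [-1.0, -0.0, -0.6]
width: -0.0002
```

Call:
{"api": "play_rows", "payload": {"series": [{"fingers":1,"dx":5,"dy":7,"dz":-6,"turn":0},{"fingers":1,"dx":0,"dy":0,"dz":-6,"turn":0},{"fingers":1,"dx":0,"dy":0,"dz":-3,"turn":0},{"fingers":1,"dx":0,"dy":0,"dz":0,"turn":0}]}}

```text
clock: 4.08
position: [0.4856, 0.0481, 0.0873]
ee_rot: [0.005, 0.997, 0.076, 0.012]
contact_force: [-0.2, -0.6, -0.1]
width: -0.0
```

Call:
{"api": "play_rows", "payload": {"series": [{"fingers":1,"dx":0,"dy":0,"dz":-3,"turn":0},{"fingers":1,"dx":0,"dy":0,"dz":-3,"turn":0},{"fingers":1,"dx":0,"dy":0,"dz":-2,"turn":0},{"fingers":1,"dx":0,"dy":0,"dz":0,"turn":0}]}}

```text
clock: 4.42
position: [0.487, 0.0483, 0.0801]
ee_rot: [0.005, 0.997, 0.077, 0.014]
contact_force: [0.5, -0.7, -0.1]
width: -0.0004
```

Call:
{"api": "play_rows", "payload": {"series": [{"fingers":1,"dx":0,"dy":0,"dz":-2,"turn":0},{"fingers":1,"dx":0,"dy":0,"dz":0,"turn":0}]}}

```text
clock: 4.58
position: [0.4873, 0.0483, 0.0784]
ee_rot: [0.005, 0.997, 0.077, 0.014]
contact_force: [-0.3, 0.1, 1.4]
width: 0.0001
```

Call:
{"api": "play_rows", "payload": {"series": [{"fingers":1,"dx":-1,"dy":0,"dz":-2,"turn":0},{"fingers":1,"dx":0,"dy":0,"dz":-1.5,"turn":0},{"fingers":1,"dx":0,"dy":0,"dz":0,"turn":0}]}}

```text
clock: 4.83
position: [0.4873, 0.0483, 0.0756]
ee_rot: [0.005, 0.997, 0.077, 0.015]
contact_force: [0.1, -0.1, 1.5]
width: 0.0001
```

Call:
{"api": "play_rows", "payload": {"series": [{"fingers":1,"dx":0,"dy":0,"dz":-1.2,"turn":0},{"fingers":1,"dx":0,"dy":0,"dz":0,"turn":0}]}}

```text
clock: 5.0
position: [0.4872, 0.0483, 0.0746]
ee_rot: [0.005, 0.997, 0.077, 0.015]
contact_force: [-1.5, -0.3, 5.1]
width: -0.0002
```

```bash
python3 - <<'E'
from h import *
a=get_image("scene")
c=a["pixels"][90:300,120:380]
cv2.imwrite("pics/s2.png",cv2.resize(c[:,:,::-1],None,fx=2.5,fy=2.5))
print(get_state()["contact_force"])
E
```

```text
[ 0.01549533 -0.14842038  4.52323545]
```

View pics/s2.png

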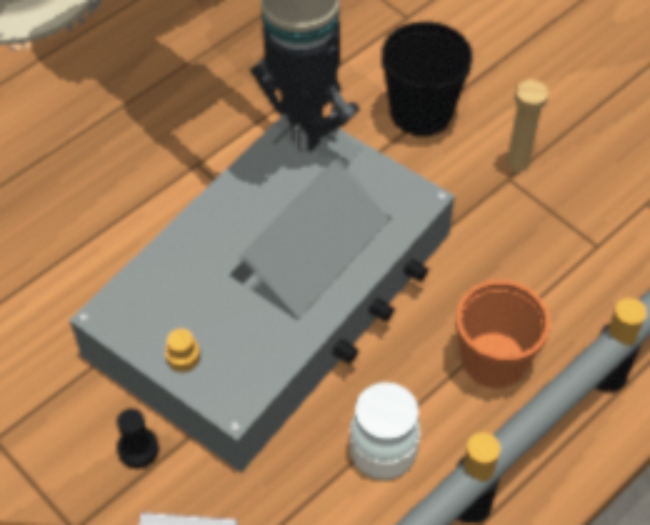

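The hatch is ajar. I'll lift, then move to the middle in front of it.

Call:
{"api": "play_rows", "payload": {"series": [{"fingers":1,"dx":0,"dy":0,"dz":14,"turn":0},{"fingers":1,"dx":0,"dy":0,"dz":20,"turn":0},{"fingers":1,"dx":0,"dy":0,"dz":20,"turn":0},{"fingers":1,"dx":0,"dy":-20,"dz":5,"turn":0.01},{"fingers":1,"dx":5,"dy":-25,"dz":0,"turn":0},{"fingers":1,"dx":8,"dy":-25,"dz":0,"turn":0},{"fingers":1,"dx":8,"dy":-25,"dz":0,"turn":0},{"fingers":1,"dx":7,"dy":-15,"dz":0,"turn":0},{"fingers":1,"dx":0,"dy":0,"dz":0,"turn":0}]}}

```text
clock: 5.8
position: [0.5137, -0.065, 0.1339]
ee_rot: [0.005, 0.996, 0.084, 0.013]
contact_force: [0.7, 0.5, -0.5]
width: -0.0001
```

Call:
{"api": "play_rows", "payload": {"series": [{"fingers":1,"dx":12,"dy":2,"dz":-2,"turn":0},{"fingers":1,"dx":15,"dy":2.5,"dz":-2,"turn":0},{"fingers":1,"dx":15,"dy":2.5,"dz":0,"turn":0},{"fingers":1,"dx":10,"dy":1.5,"dz":0,"turn":0},{"fingers":1,"dx":10,"dy":1.5,"dz":0,"turn":0},{"fingers":1,"dx":8,"dy":1.5,"dz":0,"turn":0},{"fingers":1,"dx":8,"dy":1.5,"dz":0,"turn":0},{"fingers":1,"dx":0,"dy":0,"dz":0,"turn":0}]}}

```text
clock: 6.47
position: [0.5948, -0.046, 0.1262]
ee_rot: [0.003, 0.996, 0.084, 0.01]
contact_force: [-0.1, 0.9, -0.3]
width: -0.0001
```

```bash
python3 - <<'E'
from h import *
a=get_image("scene")
c=a["pixels"][90:300,120:380]
cv2.imwrite("pics/s3.png",cv2.resize(c[:,:,::-1],None,fx=2.5,fy=2.5))
print(get_state()["contact_force"])
E
```

```text
[-0.25020011 -0.07189446 -0.87076687]
```

View pics/s3.png

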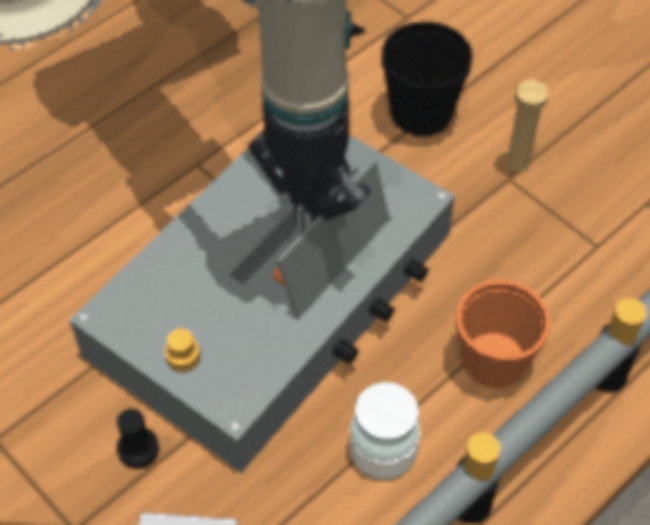

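Call:
{"api": "play_rows", "payload": {"series": [{"fingers":1,"dx":4,"dy":0.5,"dz":4,"turn":0},{"fingers":1,"dx":6,"dy":1,"dz":4,"turn":0},{"fingers":1,"dx":6,"dy":1,"dz":0,"turn":0},{"fingers":1,"dx":6,"dy":1,"dz":0,"turn":0},{"fingers":1,"dx":6,"dy":1,"dz":0,"turn":0},{"fingers":1,"dx":0,"dy":0,"dz":0,"turn":0},{"fingers":1,"dx":0,"dy":0,"dz":0,"turn":0}]}}

```text
clock: 7.1
position: [0.6233, -0.0411, 0.1356]
ee_rot: [0.003, 0.996, 0.084, 0.009]
contact_force: [-0.5, -0.7, 0.3]
width: 0.0002
```

```bash
python3 - <<'E'
from h import *
a=get_image("scene")
c=a["pixels"][90:300,120:380]
cv2.imwrite("pics/s4.png",cv2.resize(c[:,:,::-1],None,fx=2.5,fy=2.5))
print(get_state()["contact_force"])
E
```

```text
[ 0.91030454 -0.23406245 -0.02822253]
```

View pics/s4.png

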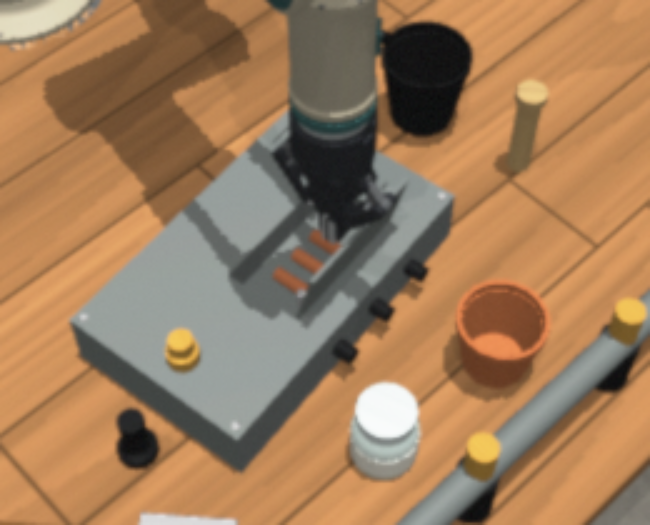

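Call:
{"api": "play_rows", "payload": {"series": [{"fingers":1,"dx":3,"dy":0.5,"dz":0,"turn":0},{"fingers":1,"dx":3,"dy":0.5,"dz":0,"turn":0},{"fingers":1,"dx":0,"dy":0,"dz":0,"turn":0},{"fingers":1,"dx":0,"dy":0,"dz":0,"turn":0}]}}

```text
clock: 7.48
position: [0.6292, -0.0401, 0.1353]
ee_rot: [0.003, 0.996, 0.084, 0.009]
contact_force: [-0.6, 0.6, 0.3]
width: 0.0001
```

Call:
{"api": "play_rows", "payload": {"series": [{"fingers":1,"dx":-4,"dy":-1,"dz":4,"turn":0},{"fingers":1,"dx":-4,"dy":-1,"dz":15,"turn":0},{"fingers":1,"dx":0,"dy":0,"dz":25,"turn":0},{"fingers":1,"dx":0,"dy":0,"dz":30,"turn":0},{"fingers":1,"dx":0,"dy":0,"dz":30,"turn":0},{"fingers":1,"dx":-30,"dy":0,"dz":10,"turn":0},{"fingers":1,"dx":-35,"dy":0,"dz":0,"turn":0},{"fingers":1,"dx":-35,"dy":0,"dz":0,"turn":0},{"fingers":1,"dx":-35,"dy":0,"dz":0,"turn":0},{"fingers":1,"dx":-35,"dy":0,"dz":0,"turn":0},{"fingers":1,"dx":-30,"dy":0,"dz":0,"turn":0},{"fingers":1,"dx":0,"dy":0,"dz":0,"turn":0},{"fingers":1,"dx":0,"dy":0,"dz":0,"turn":0}]}}

```text
clock: 8.57
position: [0.4059, -0.042, 0.2552]
ee_rot: [0.004, 0.996, 0.084, 0.008]
contact_force: [0.7, -0.3, 0.1]
width: 0.0001
```

```bash
python3 - <<'E'
from h import *
a=get_image("scene")
c=a["pixels"][90:300,120:380]
cv2.imwrite("pics/s5.png",cv2.resize(c[:,:,::-1],None,fx=2.5,fy=2.5))
print(get_state()["contact_force"])
E
```

```text
[-0.96975396  1.14321502  0.56914607]
```

View pics/s5.png

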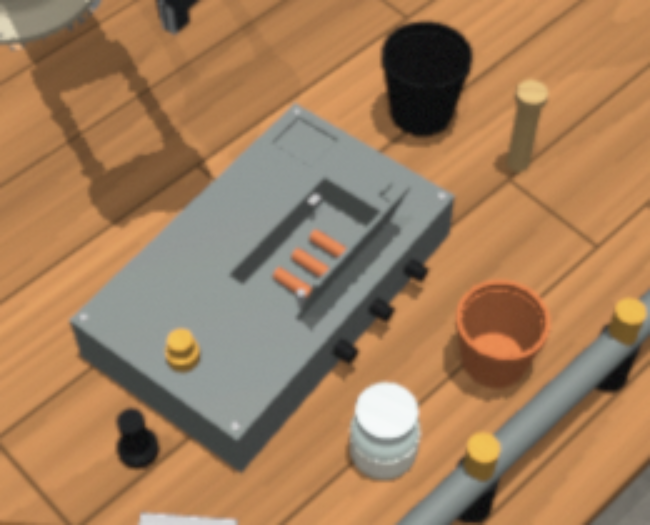

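```bash
python3 - <<'E'
from h import *
a=get_image("scene")
R=np.array([[.9866,-.1633],[.1633,.9866]])
for th in (1.57,1.7,1.85):
    X=[np.r_[R@[.068-.083*np.cos(th),y]+[.5643,-.044],.068+.083*np.sin(th)] for y in(-.075,.075)]
    print(th,((proj(a,X)-[120,90])*2.5).round(0))
E
```

```text
1.57 [[296. 270.]
 [392. 167.]]
1.7 [[305. 276.]
 [401. 173.]]
1.85 [[316. 285.]
 [411. 180.]]
```

```bash
python3 -c "
from rig import *
print(sign_off())"
```

```text
the job is handed in; nothing more can be done
None
```

The hatch is open and leaning back by itself, and the job is handed in. The arm was clear of everything by then, with about 8.7 s on the clock.

- **Release pad:** I found the pad by its outline in the camera images, in the bay at y +104 mm, rather than by feeling across all five bays. I pressed it about 4 mm with the shut fingers. The force read about 5 N and the hatch popped ajar.
- **Hatch:** I pushed it from the plain middle of its underside with the outside of the shut fingers until it was past upright. Then I lifted straight up and backed off.
- **Last checks:** In the final picture the free edge of the hatch lies where an opening of about 1.85 rad would put it. The pots, jar, dibber, nozzle and coupling look unmoved. The force readings were only noise of about 1 N. The trowel was mostly outside that crop, so I did not check it again; the arm never went near it.

No check failed. My first estimate of the controller's pose was about 3 mm off the wrist camera's, and I used the wrist camera's for the press.

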